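# Zero the length gauge and hold its carriage in the ball notch

### The job

Get the bench length gauge ready for a reading: with its carriage still standing where it is, press the keys fully down and let them up again one at a time, first the large round one, then the small square one, then the narrow bar. Then take the carriage by its upright post, slide it along the rail to the right, as seen from the robot, until you feel its ball drop into the notch of the small block beside the rail, not past it, and finish while still holding the post pinched in the fingers, standing still at the notch. Leave the tin, the spark plug, the tape roll and the pliers alone.

Things in the scene. Friction and masses are not known exactly. Their poses are not given: they have to be found in the camera images.
- gauge: bench length gauge, fixed on a grey steel chest (150 mm high) on the back of the cart: dark steel bed 138 mm (x) by 180 mm (y), 8 mm thick. Its axes: z up, x across, away from the robot, y to the robot's left along the rail. Origin on the chest's top (world z = 0.150), within the bed; the rail runs along y at x = +30 mm. A tool rack 170 mm tall stands in front of the chest
- head (a point): centre of the flat top of the gauge's key head, a box 60 mm (x) by 116 mm (y) on the near half of the bed, 34 mm above the chest's top; axes as the gauge. Three black keys stand on it in a row along y, 36 mm apart, 7 mm nearer to the robot than this point; behind them lies the readout glass
- carriage: aluminium carriage on the rail, 34 x 40 mm, top 27 mm above the chest's top, bearing an upright grip post, 26 mm (gauge x) by 16 mm (gauge y, along the rail), its top 69 mm above the chest's top. Axes as the gauge; origin at chest-top height under the post
- carriage_slide (a joint): position of the carriage along the rail in m: 0 at the robot's left end, growing as it slides to the right (towards the gauge's -y), 0.1 at the right end stop; it starts between 0 and 0.018; sliding friction about 1.5 N
- carriage_grip (a point): centre of the grip post, 52 mm above the chest's top: the place to pinch it from above, with the fingers closing along the rail (16 mm wide there). It moves with the carriage. Fingertips may reach down to 30 mm above the chest's top, and have 25 mm and more free on both sides of the post
- ball (a point): centre of the sprung steel ball (10 mm across) in the carriage's far side (gauge +x), in line with the post's centre along the rail, 17 mm above the chest's top
- notch (a point): where the ball's centre must come along gauge y (axes as the gauge): between the two round humps (12 mm thick, 16 mm apart) of the notch block, an aluminium bar 40 mm long, 18 mm high, fixed on the bed's far edge at joint value 0.05 to 0.085. From 17 mm before it the ball resists, up to about 13 N; past the hump it pulls in with about 6 N, nil at the notch; the far hump resists alike
- key_round_top (a point): centre of the top of the large round key, 24 mm across, black; it stands 11 mm above the head's top (world z = 0.195). Which of the three places it has in the row differs each time
- key_round (a joint): travel of the large round key: 0 up, 0.005 m fully down; spring, about 1.5 N to start and 5 N fully down; counts as pressed beyond 0.0035
- key_square_top (a point): centre of the top of the small square key, 16 x 16 mm, black; it stands 11 mm above the head's top (world z = 0.195). Which of the three places it has in the row differs each time
- key_square (a joint): travel of the small square key: 0 up, 0.005 m fully down; spring, about 1.5 N to start and 5 N fully down; counts as pressed beyond 0.0035
- key_bar_top (a point): centre of the top of the narrow bar key, 28 mm (gauge x) by 10 mm (gauge y), black; it stands 11 mm above the head's top (world z = 0.195). Which of the three places it has in the row differs each time
- key_bar (a joint): travel of the narrow bar key: 0 up, 0.005 m fully down; spring, about 1.5 N to start and 5 N fully down; counts as pressed beyond 0.0035
- screw_tin: bystander: open round tin, 73 mm across, 42 mm tall, origin under its centre
- spark_plug: bystander: spark plug lying on the chest behind the gauge, 78 mm long
- masking_tape: bystander: roll of masking tape lying flat on the cart, 68 mm across, 24 mm tall
- pliers: bystander: pliers lying on the cart, 142 mm long, 12 mm high

How it is judged:
By the outcome, as a careful person would: the job done as asked, in the order asked, and still so for the second after the job is handed in, while the arm keeps its last pose, push and grip.
It also fails if it takes over 58 s, if anything falls off the work surface, if the arm or the gripper's body presses on something with over 40 N, if the wrist force passes 120 N, or if a joint passes its speed limit or range.

### The arm

A 6-joint arm with a two-finger parallel gripper is mounted at the origin on a cart in front of the work surface, level with it; the furniture and walls round the work are solid. World frame = base frame: x ahead of the robot, y to its left, z up, the work surface at z = 0. Lengths are in m, angles in rad, forces in N, time in s.
With the tool pointing down it reaches from about 0.275 to 0.725 m from the base axis. Payload 15.9 kg.
Tool frame: the origin (TCP) lies between the finger pads, 19 mm behind the fingertips; this is the grasp point; z points along the fingers, y is the line along which they close (so a half turn about z gives the same grasp; the last joint's range is limited). The gripper opens to 85 mm and grips with 20 to 120 N. Pads are 22 mm wide; open, the fingers measure 114 mm over their backs; the gripper's body (76 mm by 85 mm) begins 54 mm behind the grasp point. The pads swing forward as they close: fully open they stand 13 mm farther back than shut.
Start: joints at [1.124, 0.213, -0.034, 1.323, 0, 1.571], TCP at [0.216, 0.451, 0.25] pointing down, gripper open.
Joint ranges: [-2.98, 2.98], [-0.74, 1.72], [-1.14, 1.35], [-2.1, 2.04], [-1.57, 1.44], [-3.14, 3.14]. Speed limits (rad/s): [1.89, 1.89, 2.39, 2.57, 3.14, 3.14].

### API

Orientations are given as a unit quaternion [w, x, y, z].
In Python, from cell import telemetry, vision, sign_off gives the robot as it stands. The module is installed in compiled form; this text tells all that it offers.
- The arm moves only by the shell command python3 -m creep 'ROWS' [FORCE]. ROWS is JSON, a list of rows, each a list of 7 numbers: the shift along the world's x, y, z in mm, then the turn, a rotation vector about the world's x, y, z in rad, then the opening, from 0 (shut) to 1 (fully open). In form: [[x, y, z, ax, ay, az, jaw], ...]. A call has 1 to 10 rows; each row is the pose to reach, as a shift and turn from the pose commanded when the call began; what a row does not reach only later rows make up. A row lasts 1/8 s, in which the tool goes at most 62.5 mm and 10.7 degrees, less where a joint would pass 70% of its speed; a pose out of reach is approached as far as the arm can. A call with a gripper value outside its range is refused whole. The fingers move at their own pace and stop on an object; FORCE is the grip in N (left out, the last holds). Time passes only in rows, so rows that repeat a pose let the fingers close. It gives the time, the measured TCP pose, the force, the opening and the grip force at its end, in the units of the state.
- telemetry.get_state(): the state, without advancing time (a new reading comes with each control period).
- vision.snapshot(name): name is "scene" or "top" or "wrist"; returns (picture, depth): 480x640x3 uint8, red, green, blue; 480x640 float32, m along the optical axis (not along the pixel's ray), 0 where there is no reading.
- vision.get_calibration(name): a dict with "intrinsics" (3x3 intrinsics, pixels), "T" (4x4, takes a point from camera to world coordinates); the wrist camera has in their place "hand_eye" (4x4, takes a point from camera to tool coordinates, whose origin is the TCP and whose axes are the flange's). Camera axes: x right, y up, looking along -z (the intrinsics and any distortion apply to the point x, -y, -z); pixel columns grow to the right and rows downward; lengths in m; the calibration is good to about 2 mm. The wrist camera is an equidistant fisheye: a pixel r from the principal point sees the ray r / f radians off the axis. A picture is of the moment at which its call begins: read the wrist's pose just before it. get_calibration takes no time and is no camera call.
- sign_off(): hands the job in; it is judged then, once.
The state is a dict: "time_s": time; "joints": joint angles; "qvel": joint speeds; "joint_efforts": joint torques, N m; "ee_pos": TCP position; "tool_rot": TCP orientation; "contact_force": force on the tool from outside, world axes, zero at the start; "moment": the same for the moment, N m; "grip_width": finger opening in m; "grasp_force": force on a finger pad.
Only numpy, scipy, OpenCV 4.12 (cv2) and the standard library are available. Lean on these libraries where they do the work, as an engineer would, in place of code of your own. Each camera call takes 0.05 s, during which the arm holds its last target. There are 200 camera calls.

## Working session

There is one attempt and no reset: what is moved stays moved. The work goes in short steps, Python scripts to look and compute and a shell command to move; the robot and the scene stay as the last step left them, time stands still between calls to the robot, and variables do not carry over. Pictures are saved under pics/ and viewed, at most 10 in all, crops included, and the job is handed in when it is done.

```bash
mkdir -p pics; cat > h.py <<'E'
import numpy as np, cv2
from cell import telemetry, vision
def world(name,d,u,v):
    c=vision.get_calibration(name);K=np.array(c["intrinsics"]);T=np.array(c["T"])
    z=d[int(v),int(u)]
    p=np.array([(u-K[0,2])/K[0,0]*z,-(v-K[1,2])/K[1,1]*z,-z,1]);return (T@p)[:3]
E
python3 - <<'E'
from h import *
s=telemetry.get_state();print({k:np.round(v,3) for k,v in s.items()})
for n in("scene","top"):
    im,d=vision.snapshot(n);cv2.imwrite(f"pics/{n}.png",im[...,::-1]);np.save(f"{n}.npy",d);print(vision.get_calibration(n))
E
```

```text
{'time_s': np.float64(0.0), 'joints': array([ 1.124,  0.213, -0.034,  1.323,  0.   ,  1.571]), 'qvel': array([-0.002, -0.001,  0.001, -0.   , -0.001, -0.001]), 'joint_efforts': array([ -0.499, -68.341,  46.91 ,   1.488,  -0.249,   0.071]), 'ee_pos': array([0.216, 0.451, 0.25 ]), 'tool_rot': array([-0.   ,  0.221,  0.975,  0.   ]), 'contact_force': array([ 0.147, -0.646,  0.178]), 'moment': array([0.002, 0.03 , 0.035]), 'grasp_force': np.float64(1.731), 'grip_width': np.float64(0.086)}
{'intrinsics': array([[437.59814151,   0.        , 313.3822615 ],
       [  0.        , 437.59814151, 241.96418739],
       [  0.        ,   0.        ,   1.        ]]), 'T': array([[-0.76760966,  0.36024387, -0.53009411,  0.10501523],
       [-0.6404598 , -0.39988972,  0.65566718,  0.34277706],
       [ 0.0242209 ,  0.84280043,  0.53768093,  0.59486555],
       [ 0.        ,  0.        ,  0.        ,  1.        ]])}
{'intrinsics': array([[584.29980871,   0.        , 307.37810613],
       [  0.        , 584.29980871, 234.98600601],
       [  0.        ,   0.        ,   1.        ]]), 'T': array([[-0.02765401,  0.99508472, -0.09508759,  0.46895527],
       [-0.99959247, -0.02685402,  0.0096829 , -0.17586552],
       [ 0.00708182,  0.09531661,  0.99542182,  1.03550407],
       [ 0.        ,  0.        ,  0.        ,  1.        ]])}
```

View pics/top.png

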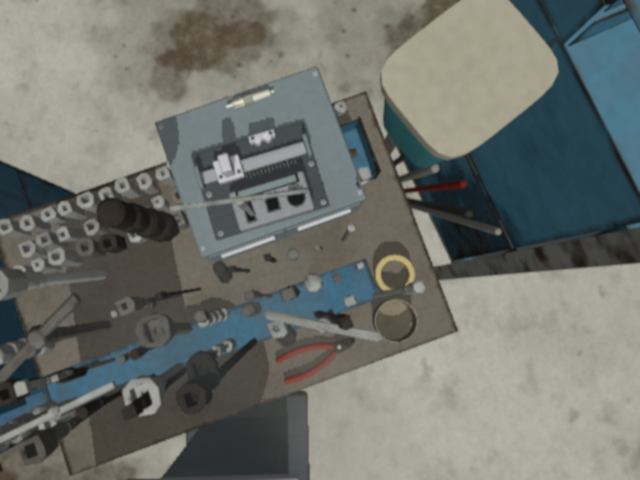

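View pics/scene.png

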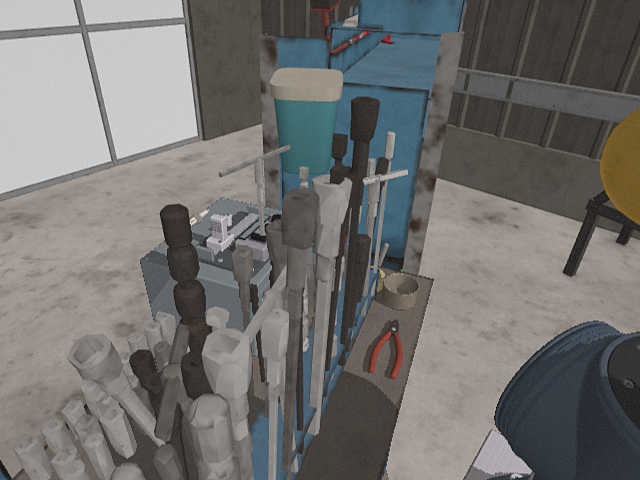

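The top view shows the yawed gauge at about (260,175): the post is near (228,163), the keys are near (250,210), (272,204) and (297,197), and the notch block is at (262,136). The scene view shows rack tools in front, with a T-handle bar crossing over the head. Next I'll get a height map and an enlarged crop.

```bash
python3 - <<'E'
from h import *
im=cv2.imread("pics/top.png");d=np.load("top.npy")
c=vision.get_calibration("top");K=np.array(c["intrinsics"]);T=np.array(c["T"])
v,u=np.mgrid[:480,:640]
P=np.stack([(u-K[0,2])/K[0,0]*d,-(v-K[1,2])/K[1,1]*d,-d],-1)@T[:3,:3].T+T[:3,3]
np.save("topP.npy",P)
a=cv2.resize(im[100:240,150:360],None,fx=3.5,fy=3.5,interpolation=cv2.INTER_CUBIC)
cv2.imwrite("pics/crop.png",a)
Z=P[...,2]
print("heights mm rows step 8, cols 88..376 step 12")
for r in range(96,300,8): print(r,*(f"{int(round(1000*Z[r,q])):4d}" for q in range(88,376,12)))
for uv in[(140,215),(230,163),(250,210),(272,204),(297,197)]: print(uv,P[uv[1],uv[0]].round(3))
m=(Z>0.2)&(P[...,0]>0.2)
n,l,st,ce=cv2.connectedComponentsWithStats(m.astype(np.uint8))
for i in range(1,n):
  if st[i,4]>6: q=P[l==i];print(st[i],q.min(0).round(3),q.max(0).round(3))
E
```

```text
heights mm rows step 8, cols 88..376 step 12
96 -823 -820 -817 -817 -818 -814 -820 -809 -825 -813 -829 -819  150  167  164  151  148  149  148  149  145 -810    0   -4
104 -814 -813 -826 -819 -823 -819 -822 1036 -819 -827  149  149  161  160  149  151  149  150  151  148  149   22   -3    0
112 -821 -821 -825 -825 -817 -817 -816 -825  148  149  150  149  151  147  150  149  149  148  146  147  148   19   -2   -2
120 -821 -819 -819 -824 -812 -823  149  150  148  149  149  150  149  150  150  149  150  150  148  150  148    1   62   -1
128 -825 -821 -821 -818 -820 -815  148  151  150  151  150  150  146  150  148  149  156  158  158  152  150  146    6   62
136 -817 -832 -823 -822 -830 -819  145  150  148  150  151  150  149  151  174  173  157  155  177  151  150  148    0   48
144 -819 -819 -814 -816 -815 -820 -818  149  148  150  149  150  160  156  163  155  157  164  168  146  148  148    4   26
152 -827 -814 -825 -827 -821 -821 -812  147  150  148  157  156  157  155  157  164  163  166  166  148  153  147  128    2
160 -824 -814 -809 -817 -815 -823 -817  150  148  157  156  218 
[... 2999 characters left out ...]
] [ 0.473 -0.102  0.304]
[155 291  11   9  75] [0.463 0.02  0.201] [0.474 0.031 0.221]
[   0  292   81  114 2762] [ 0.339 -0.176  0.2  ] [0.476 0.237 1.036]
[345 295  11  11  96] [ 0.451 -0.24   0.296] [ 0.462 -0.226  0.334]
[115 296  36  20 472] [0.445 0.037 0.2  ] [0.469 0.062 0.295]
[241 303  14  14 157] [ 0.437 -0.176  0.203] [ 0.469 -0.09   1.036]
[194 309  18  18 230] [ 0.424 -0.176  0.201] [ 0.469 -0.029  1.036]
[ 265  309  117   37 1914] [ 0.397 -0.269  0.21 ] [ 0.469 -0.129  1.036]
[ 136  312   43   35 1129] [ 0.407 -0.176  0.201] [0.469 0.028 1.036]
[117 348  26  15 218] [ 0.382 -0.176  0.2  ] [0.469 0.073 1.036]
[   0  348  244  117 7682] [ 0.272 -0.176  0.2  ] [0.469 0.228 1.036]
```

View pics/crop.png

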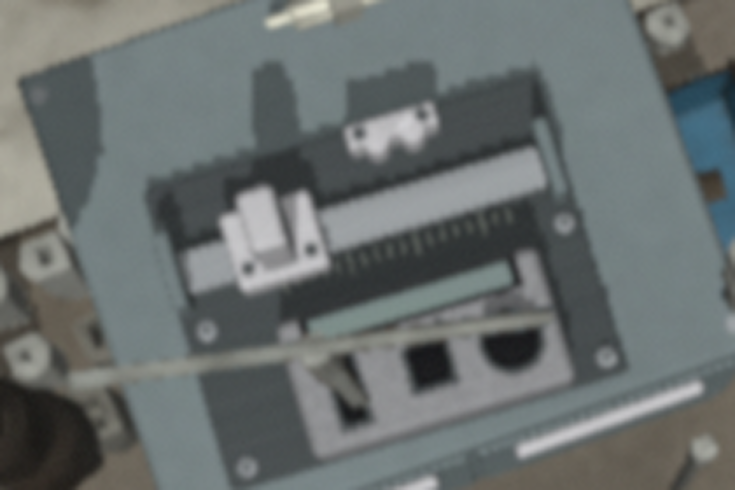

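The crop shows the bar key at full-image pixel (251,217), the square at (273,204) and the round at (297,197). The T-handle bar, at z≈0.34, hangs over them, so I need to locate it exactly.

```bash
python3 - <<'E'
from h import *
P=np.load("topP.npy");d=np.load("top.npy")
m=np.zeros((480,640),bool);m[180:232,165:312]=1
m&=(d>0)&(P[...,2]>0.2)&(P[...,2]<0.5)
vs,us=np.nonzero(m)
o=np.argsort(us)
for i in o[::6]:
  if us[i]>165: print(us[i],vs[i],*(P[vs[i],us[i]]*1000).round().astype(int),end=' | ')
print()
P2=None
# scene cam: points in gauge region above 0.2
ds=np.load("scene.npy");c=vision.get_calibration("scene");K=np.array(c["intrinsics"]);T=np.array(c["T"])
v,u=np.mgrid[:480,:640]
Q=np.stack([(u-K[0,2])/K[0,0]*ds,-(v-K[1,2])/K[1,1]*ds,-ds],-1)@T[:3,:3].T+T[:3,3]
m=(ds>0)&(Q[...,0]>.5)&(Q[...,0]<.75)&(Q[...,1]<.05)&(Q[...,1]>-.3)&(Q[...,2]>.2)
for v,u in np.argwhere(m)[::12]: print(u,v,*(Q[v,u]*1000).round().astype(int),end=' | ')
E
```

```text
169 208 572 -18 341 | 170 209 571 -19 340 | 171 210 570 -20 338 | 173 209 571 -22 339 | 174 205 576 -24 339 | 175 206 575 -25 339 | 176 209 571 -26 340 | 177 208 572 -27 340 | 178 209 571 -28 339 | 180 209 571 -30 337 | 181 207 573 -32 338 | 182 207 573 -33 338 | 183 208 572 -34 337 | 184 205 575 -36 341 | 185 208 572 -37 340 | 187 208 572 -39 339 | 188 208 572 -41 341 | 189 206 575 -41 338 | 190 203 578 -43 340 | 191 204 577 -44 339 | 192 206 574 -45 339 | 193 203 578 -46 340 | 195 206 574 -48 336 | 196 205 575 -50 339 | 197 203 577 -51 340 | 198 206 574 -52 339 | 199 205 575 -53 339 | 200 203 578 -54 338 | 202 204 576 -57 338 | 203 204 577 -58 337 | 204 201 580 -59 339 | 205 202 579 -60 336 | 206 203 578 -61 337 | 207 204 577 -63 337 | 209 202 579 -65 339 | 210 202 579 -67 339 | 211 205 576 -67 333 | 212 201 580 -69 340 | 213 202 578 -71 341 | 214 203 577 -71 338 | 215 200 581 -73 339 | 217 201 580 -75 338 | 218 202 579 -76 336 | 219 200 581 -77 338 | 220 200 581 -79 338 | 221 200 581 -79 334 | 222 199 582 -81 340 | 223 202 578 -82 339 | 224 201 579 -83 338 | 225 202 579 -84 335 | 
[... 7309 characters left out ...]
218 216 651 -67 220 | 263 216 578 -105 232 | 220 217 647 -68 220 | 210 218 662 -58 216 | 222 218 644 -70 218 | 212 219 659 -60 215 | 224 219 641 -71 217 | 213 220 659 -62 212 | 226 220 645 -79 209 | 215 221 651 -60 213 | 259 221 584 -101 222 | 218 222 646 -62 212 | 262 222 578 -102 222 | 220 223 643 -64 211 | 190 224 564 46 287 | 222 224 641 -67 208 | 213 225 659 -61 202 | 225 225 641 -73 204 | 217 226 650 -62 203 | 263 226 580 -106 211 | 260 227 583 -101 210 | 262 228 579 -102 210 | 262 230 580 -103 205 | 191 233 560 49 276 | 191 245 566 48 253 | 195 248 564 44 247 | 196 252 563 44 240 | 196 256 562 46 235 | 196 260 561 47 229 | 197 262 562 45 224 | 198 265 562 44 218 | 197 269 561 48 213 |
```

```bash
cat >> h.py <<'E'
def rect(q):
    (c,s,a)=cv2.minAreaRect((q[:,:2]*1000).astype(np.float32)); return np.round(c,1),np.round(s,1),round(a,2)
E
python3 - <<'E'
from h import *
P=np.load("topP.npy");im=cv2.imread("pics/top.png");g=im.max(2)
Z=P[...,2];v,u=np.mgrid[:480,:640]
box=(u>180)&(u<345)&(v>110)&(v<245)
def big(m,k=None):
    n,l,st,ce=cv2.connectedComponentsWithStats(m.astype(np.uint8),connectivity=4);i=1+np.argmax(st[1:,4]);return l==i
h=big(box&(Z>.1775)&(Z<.1985)&(v>168)&(u>228)); print("head",h.sum(),rect(P[h]))
bed=big(box&(Z>.1535)&(Z<.24)); print("bed",bed.sum(),rect(P[bed]))
chest=(Z>.143)&(Z<.40)&(u>150)&(u<370)&(v>60)&(v<245); print("chest",rect(P[big(chest)]))
post=box&(Z>.205)&(Z<.23)&(v<180)&(u<245);print("post",post.sum(),rect(P[post]),P[post].mean(0))
dark=h&(g<45); n,l,st,ce=cv2.connectedComponentsWithStats(dark.astype(np.uint8))
for i in range(1,n):
    if st[i,4]>15: print("key",st[i],ce[i].round(1),P[l==i].mean(0).round(4),rect(P[l==i]))
nb=box&(Z>.163)&(Z<.182)&(v<150)&(v>120)&(u<280);print("notch",nb.sum(),rect(P[nb]))
rail=box&(g>120)&(Z>.158)&(Z<.170)&(v>140)&(v<185);print("rail",rect(P[big(rail)]))
E
```

```text
head 1659 (array([ 595.7, -134.9]), array([ 42.7, 116. ]), 14.98)
bed 9783 (array([ 640.1, -113.7]), array([138.7, 180.7]), 15.62)
chest (array([ 673.6, -114.3]), array([225.5, 270.3]), 18.32)
post 222 (array([655.2, -68.8]), array([26.2, 16.4]), 15.28) [ 0.65398115 -0.06935098  0.21651775]
key [289 195  15   9 104] [296.1 199. ] [ 0.6025 -0.1691  0.1934] (array([ 602.1, -169.3]), array([11.3, 20.7]), 5.75)
key [267 198  11  12 101] [272.1 203.6] [ 0.5967 -0.1341  0.1934] (array([ 597.2, -134.2]), array([14.4, 14.4]), 13.65)
key [247 215   7   5  20] [250.  217.4] [ 0.5773 -0.1015  0.1933] (array([ 577.3, -100.8]), array([9.5, 4.7]), 64.94)
notch 263 (array([ 694.3, -121.7]), array([31.8, 39.9]), 14.23)
rail (array([ 673.5, -135.6]), array([18. , 99.3]), 16.03)
```

Gauge yaw is about +15.5°. From the measurements, square ≈ (597,-134), round ≈ (606.5,-169) and bar ≈ (587.5,-99.5) mm, and the post is near (655,-69). I don't know yet whether the T-handle is solid, so I'll go high and then touch it gently with the shut fingertips.

```bash
python3 -m creep '[[0,0,60,0,0,0.1,0],[0,0,120,0,0,0.25,0],[20,-55,150,0,0,0.4,0],[50,-105,150,0,0,0.55,0],[85,-155,150,0,0,0.717,0],[120,-205,150,0,0,0.717,0],[155,-255,150,0,0,0.717,0],[190,-305,150,0,0,0.717,0],[225,-355,150,0,0,0.717,0],[260,-405,150,0,0,0.717,0]]' 30; python3 -c "
from cell import telemetry as t;s=t.get_state();print(s['joints'],s['tool_rot'],s['time_s'])"
```

```text
time_s: 1.35
ee_pos: [0.4766, 0.0438, 0.3998]
tool_rot: [-0.0, -0.134, 0.991, 0.0]
contact_force: [0.4, -1.7, -0.3]
grip_width: 0.0
grasp_force: 0.0
[ 9.15936016e-02  2.02746226e-01  3.33112225e-01  1.70180797e+00
  1.05428323e-05 -1.78191409e-01] [-3.22292503e-04 -1.34483785e-01  9.90915742e-01  1.92400006e-05] 1.35
```

```bash
python3 -m creep '[[30,-50,0,0,0,0,0],[60,-100,0,0,0,0,0],[90,-150,0,0,0,0,0],[111,-194,0,0,0,0,0],[111,-194,0,0,0,0,0],[111,-194,-30,0,0,0,0],[111,-194,-36,0,0,0,0],[111,-194,-36,0,0,0,0]]'; python3 - <<'E'
from h import *
s=telemetry.get_state();print(s['joints'].round(3) if hasattr(s['joints'],'round') else s['joints'],s['ee_pos'])
im,d=vision.snapshot("wrist");cv2.imwrite("pics/w1.png",im[...,::-1]);np.save("w1.npy",d);print(vision.get_calibration("wrist"))
E
```

```text
time_s: 2.35
ee_pos: [0.5866, -0.1478, 0.3646]
tool_rot: [-0.0, -0.135, 0.991, 0.0]
contact_force: [-1.5, -3.6, -0.5]
grip_width: 0.0
grasp_force: 0.0
[-0.247  0.488  0.649  1.732 -0.    -0.517] [ 0.58663285 -0.14776025  0.36457653]
{'intrinsics': array([[371.64829954,   0.        , 323.52764641],
       [  0.        , 371.64829954, 245.29015652],
       [  0.        ,   0.        ,   1.        ]]), 'hand_eye': array([[ 5.71758912e-04,  9.45171818e-01,  3.26572974e-01,
         8.53381291e-02],
       [ 9.99999558e-01, -7.84152424e-04,  5.18720549e-04,
         3.65279212e-04],
       [ 7.46363034e-04,  3.26572533e-01, -9.45171849e-01,
        -1.23981639e-01],
       [ 0.00000000e+00,  0.00000000e+00,  0.00000000e+00,
         1.00000000e+00]])}
```

View pics/w1.png

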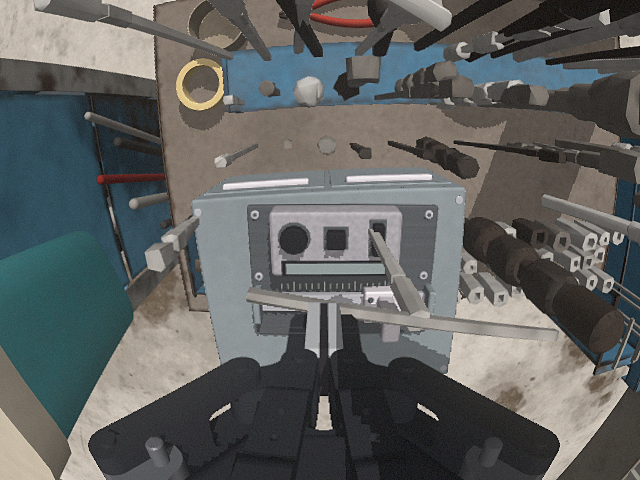

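The wrist view shows round (294,238), square (336,238) and bar (376,237), and the T-handle shaft appears to stand on the near end of the bar key. I'll probe its crossbar gently.

```bash
python3 -m creep '[[0,0,-2,0,0,0,0],[0,0,-4,0,0,0,0],[0,0,-6,0,0,0,0],[0,0,-7,0,0,0,0],[0,0,-7,0,0,0,0]]'; python3 -m creep '[[0,0,-1,0,0,0,0],[0,0,-2,0,0,0,0],[0,0,-2,0,0,0,0]]'; python3 -m creep '[[0,0,-1,0,0,0,0],[0,0,-2,0,0,0,0],[0,0,-3,0,0,0,0],[0,0,-3,0,0,0,0]]'
```

```text
time_s: 3.02
ee_pos: [0.587, -0.1481, 0.357]
tool_rot: [-0.0, -0.135, 0.991, 0.0]
contact_force: [-0.7, -3.6, -0.4]
grip_width: -0.0003
grasp_force: 0.0
time_s: 3.4
ee_pos: [0.587, -0.1481, 0.3549]
tool_rot: [-0.0, -0.135, 0.991, 0.0]
contact_force: [-1.6, -2.9, -0.2]
grip_width: 0.0001
grasp_force: 0.0
time_s: 3.9
ee_pos: [0.587, -0.1481, 0.3519]
tool_rot: [-0.0, -0.135, 0.991, 0.0]
contact_force: [-0.4, -3.0, -0.3]
grip_width: 0.0
grasp_force: 0.0
```

```bash
python3 -m creep '[[0,0,-1,0,0,0,0],[0,0,-2,0,0,0,0],[0,0,-3,0,0,0,0],[0,0,-3,0,0,0,0]]';python3 -m creep '[[0,0,-1,0,0,0,0],[0,0,-2,0,0,0,0],[0,0,-3,0,0,0,0],[0,0,-3,0,0,0,0]]';python3 -m creep '[[0,0,-2,0,0,0,0],[0,0,-4,0,0,0,0],[0,0,-6,0,0,0,0],[0,0,-6,0,0,0,0]]'
```

```text
time_s: 4.4
ee_pos: [0.587, -0.1481, 0.349]
tool_rot: [-0.0, -0.135, 0.991, -0.0]
contact_force: [-0.2, -3.7, -0.0]
grip_width: -0.0001
grasp_force: 0.0
time_s: 4.9
ee_pos: [0.587, -0.1481, 0.3459]
tool_rot: [-0.0, -0.135, 0.991, 0.0]
contact_force: [-0.9, -2.7, 0.6]
grip_width: -0.0002
grasp_force: 0.0
time_s: 5.4
ee_pos: [0.587, -0.1481, 0.3398]
tool_rot: [-0.0, -0.135, 0.991, 0.0]
contact_force: [-0.3, -3.0, -0.2]
grip_width: -0.0
grasp_force: 0.0
```

```bash
python3 - <<'E'
from h import *
im,d=vision.snapshot("wrist");cv2.imwrite("pics/w2.png",im[200:420,150:560,::-1])
E
```

```text
(no output)
```

View pics/w2.png

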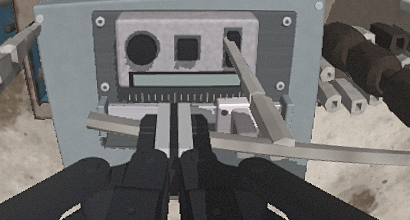

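The fingertips, 11 mm below the crossbar's height, overlap it with no contact force, so the T-handle isn't physical. Going to the round key.

```bash
python3 -m creep '[[10,-10,0,0,0,0,0],[19.5,-21,0,0,0,0,0],[19.5,-21,-30,0,0,0,0],[19.5,-21,-60,0,0,0,0],[19.5,-21,-90,0,0,0,0],[19.5,-21,-110,0,0,0,0],[19.5,-21,-118,0,0,0,0],[19.5,-21,-118,0,0,0,0]]' && python3 -m creep '[[0,0,-3,0,0,0,0],[0,0,-6,0,0,0,0],[0,0,-9,0,0,0,0],[0,0,-10.5,0,0,0,0],[0,0,-10.5,0,0,0,0]]'
```

```text
time_s: 6.45
ee_pos: [0.6065, -0.1691, 0.2222]
tool_rot: [-0.0, -0.135, 0.991, 0.0]
contact_force: [-1.0, -4.2, -0.2]
grip_width: -0.0001
grasp_force: 0.0
time_s: 7.08
ee_pos: [0.6067, -0.1691, 0.2117]
tool_rot: [0.0, -0.135, 0.991, -0.0]
contact_force: [-0.0, -5.3, 2.1]
grip_width: -0.0002
grasp_force: 1.3
```

```bash
python3 -m creep '[[0,0,-2,0,0,0,0],[0,0,-3.5,0,0,0,0],[0,0,-3.5,0,0,0,0]]'; python3 -m creep '[[0,0,-1,0,0,0,0],[0,0,-1,0,0,0,0]]'
```

```text
time_s: 7.45
ee_pos: [0.6067, -0.1691, 0.2087]
tool_rot: [0.0, -0.135, 0.991, -0.0]
contact_force: [-2.4, -4.1, 9.0]
grip_width: 0.0001
grasp_force: 4.9
time_s: 7.7
ee_pos: [0.6067, -0.1692, 0.2085]
tool_rot: [0.001, -0.135, 0.991, -0.0]
contact_force: [-5.3, -1.8, 18.4]
grip_width: 0.0001
grasp_force: 9.6
```

Round key bottomed at 18 N. Lifting, then pressing the square.

```bash
python3 -m creep '[[0,0,10,0,0,0,0],[0,0,22,0,0,0,0],[-5,17,22,0,0,0,0],[-9.6,34.7,22,0,0,0,0],[-9.6,34.7,22,0,0,0,0],[-9.6,34.7,10,0,0,0,0],[-9.6,34.7,5,0,0,0,0],[-9.6,34.7,2,0,0,0,0],[-9.6,34.7,0.3,0,0,0,0],[-9.6,34.7,0.3,0,0,0,0]]'
```

```text
time_s: 8.95
ee_pos: [0.5968, -0.1346, 0.2085]
tool_rot: [0.0, -0.135, 0.991, -0.0]
contact_force: [-7.2, -0.9, 17.3]
grip_width: -0.0001
grasp_force: 8.8
```

```bash
python3 -m creep '[[0,0,10,0,0,0,0],[0,0,22,0,0,0,0],[-5,17,22,0,0,0,0],[-9.6,34.7,22,0,0,0,0],[-9.6,34.7,22,0,0,0,0],[-9.6,34.7,10,0,0,0,0],[-9.6,34.7,5,0,0,0,0],[-9.6,34.7,2.5,0,0,0,0],[-9.6,34.7,2.5,0,0,0,0]]'; python3 -m creep '[[0,0,-1.2,0,0,0,0],[0,0,-2.2,0,0,0,0],[0,0,-2.2,0,0,0,0]]'
```

```text
time_s: 10.07
ee_pos: [0.5872, -0.0999, 0.2097]
tool_rot: [-0.0, -0.135, 0.991, 0.0]
contact_force: [-3.4, -2.5, 3.5]
grip_width: -0.0001
grasp_force: 2.0
time_s: 10.45
ee_pos: [0.5872, -0.0999, 0.2086]
tool_rot: [0.0, -0.135, 0.991, -0.0]
contact_force: [-7.1, -2.6, 12.8]
grip_width: 0.0002
grasp_force: 6.7
```

All three keys pressed. Now lift, move above the post and measure it with the wrist camera.

```bash
python3 -m creep '[[0,0,30,0,0,0,0],[0,0,80,0,0,0,0],[20,10,120,0,0,0,0],[45,20,120,0,0,0,0.38],[45,20,120,0,0,0,0.38],[45,20,120,0,0,0,0.38]]'; python3 - <<'E'
from h import *
from scipy.spatial.transform import Rotation as R
s=telemetry.get_state();im,d=vision.snapshot("wrist");cv2.imwrite("pics/w3.png",im[...,::-1])
c=vision.get_calibration("wrist");K=np.array(c["intrinsics"]);H=np.array(c["hand_eye"])
v,u=np.mgrid[:480,:640];x=(u-K[0,2])/K[0,0];y=(v-K[1,2])/K[1,1];r=np.hypot(x,y)+1e-9
t=np.tan(r)/r; cam=np.stack([x*t*d,-y*t*d,-d],-1)
q=np.array(s["tool_rot"]);M=R.from_quat(q[[1,2,3,0]]).as_matrix()
P=(cam@H[:3,:3].T+H[:3,3])@M.T+np.array(s["ee_pos"]);np.save("w3P.npy",P)
Z=P[...,2]
near=(d>0)&(np.hypot(P[...,0]-.655,P[...,1]+.07)<.03)
m=near&(Z>.205)&(Z<.226);print("post",m.sum(),rect(P[m]),P[m].mean(0).round(4))
b=np.hypot(P[...,0]-.694,P[...,1]+.122)<.03
m=(d>0)&b&(Z>.1635)&(Z<.172);print("notch",m.sum(),rect(P[m]),P[m].mean(0).round(4))
mv,mu=np.nonzero(m); print(mu.min(),mu.max(),mv.min(),mv.max()) if len(mu) else 0
m=(d>0)&(np.hypot(P[...,0]-.597,P[...,1]+.134)<.008)&(Z<.2);print("square",P[m].mean(0))
E
```

```text
time_s: 11.2
ee_pos: [0.632, -0.0799, 0.3272]
tool_rot: [-0.0, -0.135, 0.991, 0.0]
contact_force: [-1.1, -3.6, -0.0]
grip_width: 0.0325
grasp_force: 0.0
post 911 (array([652.9, -68.7]), array([26.3, 16.2]), 15.88) [ 0.6508 -0.0694  0.2173]
notch 864 (array([ 683.6, -125.3]), array([38.2, 49.8]), 3.72) [ 0.6782 -0.1257  0.1665]
227 285 252 300
square [ 0.59658058 -0.13405629  0.19501342]
```

View pics/w3.png

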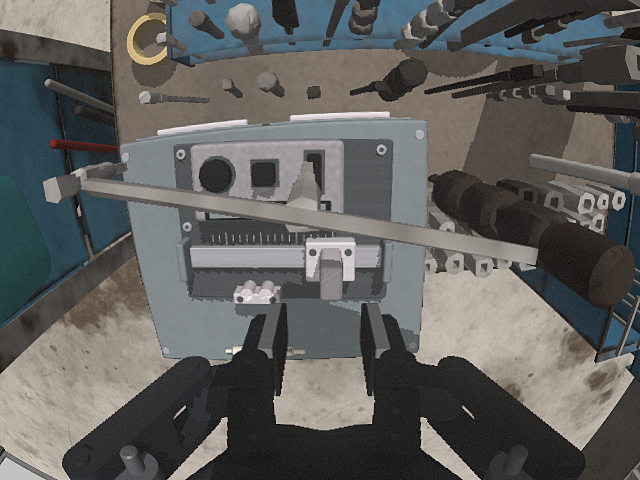

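The wrist view shows the post at about (330,275), the rail beyond the keys, and the notch block at (256,292) with humps near (249,286) and (268,286). Next: the hump positions along the gauge y axis.

```bash
python3 - <<'E'
from h import *
P=np.load("w3P.npy");im=cv2.imread("pics/w3.png")
a=np.deg2rad(15.6);X=np.array([np.cos(a),np.sin(a)]);Y=np.array([-np.sin(a),np.cos(a)]);o=np.array([.653,-.0687])
L=np.stack([(P[...,:2]-o)@X,(P[...,:2]-o)@Y],-1)*1000
for v in range(280,302,2): print(v,[(int(L[v,u,1].round()),int(L[v,u,0].round()),int(P[v,u,2]*1000),int(im[v,u].max())) for u in range(234,284,3)])
Z=P[...,2];v,u=np.mgrid[:480,:640]
m=(u>228)&(u<288)&(v>278)&(v<306)&(Z>.1625)&(Z<.175)&(L[...,0]>16)&(im.max(2)>110)
print("block y range",np.percentile(L[m][:,1],[0,2,50,98,100]),"x",np.percentile(L[m][:,0],[0,2,98,100]))
for lo in range(14,40,3):
  k=m&(L[...,0]>=lo)&(L[...,0]<lo+3)
  if k.any(): print(lo,sorted(set(L[k][:,1].round().astype(int))))
Pt=np.load("topP.npy");it=cv2.imread("pics/top.png")
Lt=np.stack([(Pt[...,:2]-[.6552,-.0688])@X,(Pt[...,:2]-[.6552,-.0688])@Y],-1)*1000
k=(Pt[...,2]>.1625)&(Pt[...,2]<.182)&(v<155)&(v>120)&(u>240)&(u<290)&(it.max(2)>120)&(Lt[...,0]>16)
print("top",np.percentile(Lt[k][:,1],[0,2,50,98,100]))
for lo in range(14,46,3):
  q=k&(Lt[...,0]>=lo)&(Lt[...,0]<lo+3)
  if q.any(): print(lo,sorted(set(Lt[q][:,1].round().astype(int))))
E
```

```text
280 [(-84, 25, 157, 87), (-81, 25, 157, 90), (-79, 25, 158, 89), (-76, 24, 158, 85), (-73, 25, 158, 83), (-70, 24, 159, 136), (-68, 25, 157, 103), (-65, 24, 158, 89), (-62, 24, 158, 93), (-60, 25, 157, 88), (-57, 24, 158, 91), (-54, 24, 158, 123), (-52, 24, 158, 115), (-49, 24, 157, 88), (-46, 24, 158, 93), (-44, 24, 157, 86), (-41, 24, 158, 87)]
282 [(-84, 27, 157, 85), (-82, 28, 155, 86), (-78, 26, 160, 89), (-76, 26, 159, 86), (-72, 25, 162, 161), (-70, 25, 161, 173), (-67, 25, 161, 181), (-65, 27, 156, 94), (-62, 26, 158, 88), (-60, 27, 156, 85), (-57, 25, 160, 148), (-54, 25, 161, 170), (-51, 26, 159, 180), (-49, 26, 157, 93), (-47, 27, 156, 91), (-44, 26, 158, 90), (-41, 27, 157, 88)]
284 [(-85, 29, 157, 88), (-82, 29, 157, 87), (-79, 28, 158, 81), (-76, 29, 157, 83), (-71, 25, 166, 165), (-69, 24, 167, 175), (-66, 25, 165, 169), (-65, 27, 160, 148), (-5, -109, 451, 86), (-60, 28, 159, 86), (-56, 24, 166, 161), (-53, 24, 166, 175), (-51, 25, 166, 173), (-49, 27, 160, 130), (-47, 28, 157, 80), (-44, 29, 156, 82), (-41, 28, 158, 95)]
286 [(-85, 31, 157, 92), (-81, 30, 160, 180), 
[... 5936 characters left out ...]
), np.int64(-56), np.int64(-55), np.int64(-54), np.int64(-53), np.int64(-52), np.int64(-50), np.int64(-46), np.int64(-44), np.int64(-43), np.int64(-42)]
35 [np.int64(-81), np.int64(-80), np.int64(-79), np.int64(-78), np.int64(-73), np.int64(-72), np.int64(-71), np.int64(-70), np.int64(-68), np.int64(-67), np.int64(-66), np.int64(-65), np.int64(-64), np.int64(-63), np.int64(-62), np.int64(-61), np.int64(-60), np.int64(-59), np.int64(-57), np.int64(-56), np.int64(-55), np.int64(-54), np.int64(-53), np.int64(-52), np.int64(-51), np.int64(-50), np.int64(-49), np.int64(-46), np.int64(-45), np.int64(-44), np.int64(-43)]
38 [np.int64(-69), np.int64(-67), np.int64(-58), np.int64(-56), np.int64(-53)]
```

The notch is 61.8 mm along the rail from the post, direction (0.268,-0.963). Grasping the post.

```bash
python3 -m creep '[[12,6,0,0,0,0,0.38],[21.5,11.2,0,0,0,0,0.38],[21.5,11.2,-40,0,0,0,0.38],[21.5,11.2,-80,0,0,0,0.38],[21.5,11.2,-110,0,0,0,0.38],[21.5,11.2,-118,0,0,0,0.38],[21.5,11.2,-123.5,0,0,0,0.38],[21.5,11.2,-123.5,0,0,0,0.38]]' 30; python3 -m creep '[[0,0,0,0,0,0,0.15],[0,0,0,0,0,0,0.1],[0,0,0,0,0,0,0.1],[0,0,0,0,0,0,0.1]]' 40
```

```text
time_s: 12.25
ee_pos: [0.6541, -0.0686, 0.205]
tool_rot: [0.001, -0.135, 0.991, -0.0]
contact_force: [-1.4, -3.4, -0.0]
grip_width: 0.0322
grasp_force: 0.0
time_s: 12.75
ee_pos: [0.6543, -0.0686, 0.2052]
tool_rot: [0.001, -0.135, 0.991, -0.0]
contact_force: [-1.8, -4.2, 5.7]
grip_width: 0.0154
grasp_force: 39.3
```

```bash
python3 -m creep '[[1.3,-4.8,0,0,0,0,0.1],[2.7,-9.6,0,0,0,0,0.1],[4,-14.4,0,0,0,0,0.1],[5.4,-19.3,0,0,0,0,0.1],[6.7,-24.1,0,0,0,0,0.1],[8,-28.9,0,0,0,0,0.1],[9.4,-33.7,0,0,0,0,0.1],[10.7,-38.5,0,0,0,0,0.1],[10.7,-38.5,0,0,0,0,0.1]]'; python3 -m creep '[[0.8,-2.9,0,0,0,0,0.1],[1.6,-5.8,0,0,0,0,0.1],[2.1,-7.7,0,0,0,0,0.1],[2.1,-7.7,0,0,0,0,0.1]]'
```

```text
time_s: 13.88
ee_pos: [0.6652, -0.1074, 0.2052]
tool_rot: [0.001, -0.135, 0.991, -0.0]
contact_force: [0.0, -4.8, 6.4]
grip_width: 0.0154
grasp_force: 39.4
time_s: 14.38
ee_pos: [0.6669, -0.1139, 0.2052]
tool_rot: [0.001, -0.135, 0.991, 0.001]
contact_force: [-3.8, 3.9, 8.2]
grip_width: 0.0157
grasp_force: 39.8
```

```bash
for i in 1 2 3 4; do python3 -m creep '[[0.27,-1,0,0,0,0,0.1],[0.54,-1.93,0,0,0,0,0.1],[0.54,-1.93,0,0,0,0,0.1]]' | grep -E 'ee_pos|contact|width'; done
```

```text
ee_pos: [0.6674, -0.1155, 0.2051]
contact_force: [-3.5, 2.7, 6.8]
grip_width: 0.0151
ee_pos: [0.6681, -0.1181, 0.2052]
contact_force: [-2.2, -0.8, 6.8]
grip_width: 0.0154
ee_pos: [0.6687, -0.1203, 0.2052]
contact_force: [-2.3, -1.7, 8.5]
grip_width: 0.0156
ee_pos: [0.6694, -0.1226, 0.2052]
contact_force: [0.8, -4.6, 3.6]
grip_width: 0.0155
```

```bash
for i in 1 2 3 4; do python3 -m creep '[[0.2,-0.7,0,0,0,0,0.1],[0.4,-1.4,0,0,0,0,0.1],[0.4,-1.4,0,0,0,0,0.1]]' | grep -E 'ee_pos|contact|width'; done
```

```text
ee_pos: [0.6698, -0.1241, 0.2052]
contact_force: [-0.7, -5.7, 7.9]
grip_width: 0.0153
ee_pos: [0.6703, -0.1257, 0.2052]
contact_force: [-0.9, -6.4, 9.8]
grip_width: 0.0154
ee_pos: [0.6707, -0.1272, 0.2052]
contact_force: [-0.2, -7.2, 5.3]
grip_width: 0.0156
ee_pos: [0.671, -0.1282, 0.2052]
contact_force: [-0.5, -3.1, 6.5]
grip_width: 0.0155
```

```bash
cat > f.py <<'E'
from h import *
F=[];X=[]
for _ in range(4):
    vision.snapshot("wrist");s=telemetry.get_state();F.append(s["contact_force"]);X.append(s["ee_pos"])
d=np.array([.268,-.963]);print("s",((np.mean(X,0)[:2]*1000-[654.3,-68.6])@d).round(2),"F",(np.array(F)[:,:2]@d).round(1),s["time_s"])
E
python3 f.py; for i in 1 2; do python3 -m creep '[[0.15,-0.5,0,0,0,0,0.1],[0.25,-0.9,0,0,0,0,0.1],[0.25,-0.9,0,0,0,0,0.1]]' >/dev/null; python3 f.py; done; for i in 1 2 3; do python3 -m creep '[[-0.15,0.5,0,0,0,0,0.1],[-0.25,0.9,0,0,0,0,0.1],[-0.25,0.9,0,0,0,0,0.1]]' >/dev/null; python3 f.py; done
```

```text
s 61.82 F [3.7 4.5 4.1 3.1] 17.575
s 62.13 F [-0.3 -0.2 -2.   0. ] 18.15
s 62.47 F [-4.5 -5.1 -4.7 -4.5] 18.725
s 62.22 F [-0.2  0.2 -0.8  0.5] 19.3
s 61.89 F [4.  4.5 4.7 3. ] 19.875
s 61.56 F [8.8 8.7 8.9 8.7] 20.45
```

Force balances (baseline ≈3.8 N) at s ≈ 61.85 mm, which matches the vision estimate. Going back to that point to hold.

```bash
python3 -m creep '[[0.15,-0.5,0,0,0,0,0.1],[0.25,-0.9,0,0,0,0,0.1],[0.25,-0.9,0,0,0,0,0.1],[0.25,-0.9,0,0,0,0,0.1]]'; python3 f.py; python3 - <<'E'
from h import *
im,d=vision.snapshot("top");o=np.load("topP.npy")
w,_=vision.snapshot("wrist")
a=cv2.resize(im[110:230,190:340],None,fx=3.2,fy=3.2,interpolation=cv2.INTER_CUBIC)
b=w[170:400,150:460];b=cv2.resize(b,(310,384*1))
cv2.imwrite("pics/end.png",np.hstack([a,b])[...,::-1]); 
E
```

```text
time_s: 20.95
ee_pos: [0.6709, -0.1281, 0.2052]
tool_rot: [0.001, -0.135, 0.991, -0.0]
contact_force: [-0.4, -3.4, 6.5]
grip_width: 0.0152
grasp_force: 40.1
s 61.8 F [3.8 3.6 3.7 3. ] 21.15
```

View pics/end.png

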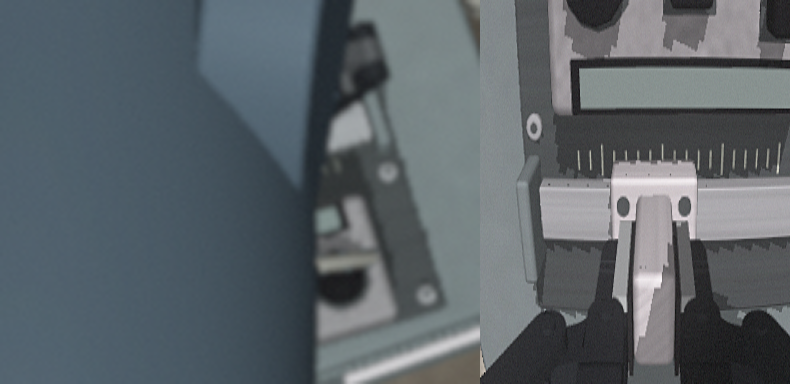

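The right half of the picture shows the post at (655,260) pinched squarely between the fingers on the carriage. The arm hides it from the top camera. Position and force both match the notch, so I'm handing in.

```bash
python3 -c "
from cell import sign_off;print(sign_off())"
```

```text
the job is handed in; nothing more can be done
None
```

I pressed the round, square and bar keys fully, in that order, then slid the carriage about 62 mm right to the notch, where the push and pull balanced. The job was handed in at about 21 s, with the post still pinched and standing still; no verdict came back.

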